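Unstack the tested network units into their cartons

TASK

The four tested network units are stacked on the desk and go back into their cartons for dispatch. Take the stack apart from the top, one unit at a time, and set each down, right side up and not dropped or tipped over, so that it lies flat in the recess of the carton insert moulded to its size; let go of it before you take the next. Leave the desk's own router and the plug-in adapter where they are.

Things in the scene. Friction and masses are not known exactly. Their poses are not given: they have to be found in the camera images.
- pocket_router: Pocket router, top of the stack: a white plastic square box with rounded edges, 57 x 57 mm, 25 mm high, 0.05 to 0.1 kg. x and y along its sides. Origin: centre of its underside; z up. Any of the four ways round is right.
- injector: Power injector, second from the top (it shows at both ends under the pocket router): a plain black plastic brick, 84 mm long (x), 44 mm wide (y), 32 mm high, 0.12 to 0.24 kg. Origin: centre of its underside; z up. Either way round is right.
- converter: Media converter, third from the top: a bare aluminium box, 98 mm long (x), 60 mm wide (y), 24 mm high, 0.14 to 0.28 kg. Origin: centre of its underside; z up. Either way round is right.
- switch: Eight-port switch, bottom of the stack, standing on the desk: a long charcoal box with a row of eight jacks in one long side, 136 mm long (x), 66 mm wide (y), 26 mm high, 0.18 to 0.37 kg. The units of the stack lie loosely on one another, up to 6 mm off and 0.15 rad askew. Origin: centre of its underside; z up. Either way round is right.
- pocket_carton: Open white carton (fixed), brown pulp insert for the pocket router: outside 101 x 99 mm, recess floor 65 x 65 mm (x, y). Floor 18 mm, rim 30 mm (white edge 33 mm) above the desk; walls slope, 4 mm clear of the unit all round at the floor, 9 mm at the rim. A thumb cut 40 mm wide, down to floor level, opens the middle of both y sides. Origin: on the desk under the recess centre.
- injector_carton: Open white carton (fixed), brown pulp insert for the power injector: outside 128 x 86 mm, recess floor 92 x 52 mm (x, y). Floor 18 mm, rim 30 mm (white edge 33 mm) above the desk; walls slope, 4 mm clear of the unit all round at the floor, 9 mm at the rim. A thumb cut 40 mm wide, down to floor level, opens the middle of both y sides. Origin: on the desk under the recess centre; x along it.
- converter_carton: Open white carton (fixed), brown pulp insert for the media converter: outside 142 x 102 mm, recess floor 106 x 68 mm (x, y). Floor 18 mm, rim 30 mm (white edge 33 mm) above the desk; walls slope, 4 mm clear of the unit all round at the floor, 9 mm at the rim. A thumb cut 40 mm wide, down to floor level, opens the middle of both y sides. Origin: on the desk under the recess centre; x along it.
- switch_carton: Open white carton (fixed), brown pulp insert for the eight-port switch: outside 180 x 108 mm, recess floor 144 x 74 mm (x, y). Floor 18 mm, rim 30 mm (white edge 33 mm) above the desk; walls slope, 4 mm clear of the unit all round at the floor, 9 mm at the rim. A thumb cut 40 mm wide, down to floor level, opens the middle of both y sides. Origin: on the desk under the recess centre; x along it.
- router: Bystander: the desk's own white router, 190 x 130 mm, 32 mm high, with two upright black antennas reaching 192 mm, at the far side of the desk. Origin: centre of its underside.
- adapter: Bystander: a black plug-in power adapter lying on the desk, body 75 x 45 mm, 34 mm high, with two pins. Origin: centre of its underside.

How it is judged:
By the outcome, as a careful person would: the job done as asked, in the order asked, and still so for the second after the job is handed in, with the robot touching nothing.
It also fails if it takes over 122 s, if anything falls off the work surface, if the arm or the gripper's body presses on something with over 40 N, if the wrist force passes 120 N, or if a joint passes its speed limit or range.

ROBOT

A 6-joint arm with a two-finger parallel gripper is mounted at the origin on the work surface. World frame = base frame: x ahead of the robot, y to its left, z up, the work surface at z = 0. Lengths are in m, angles in rad, forces in N, time in s.
With the tool pointing down it reaches from about 0.35 to 0.85 m from the base axis. Payload 8.1 kg.
Tool frame: the origin (TCP) lies at the centre of the arm's flange, where the gripper is bolted on; the fingertips stand 186 mm ahead of it and the grasp point (between the pads) lies 167 mm ahead of it (robot.grasp_offset is the distance from the TCP to the grasp point, in m); z points along the fingers, y is the line along which they close (so a half turn about z gives the same grasp; the last joint's range is limited). The gripper opens to 93 mm and grips with 3 to 60 N. Pads are 15 mm wide; open, the fingers measure 128 mm over their backs; the gripper's body (75 mm by 188 mm) begins 65 mm behind the grasp point.
Start: joints at [-1.228, 0.13, 1.488, -0, 1.523, -0.085], TCP at [0.249, -0.546, 0.405] pointing down, gripper open.
Joint ranges: [-2.96, 2.96], [-0.89, 2.26], [0.02, 2.5], [-1.34, 4.48], [0, 2.73], [-2.66, 2.66]. Speed limits (rad/s): [2.39, 2.39, 2.79, 3.14, 3.14, 3.14].

INTERFACE

Orientations are given as a rotation vector (axis times angle).
In Python, from plant import robot gives the robot as it stands.
- The arm moves only by the tool drive_tool, never from a script. Its argument "moves" is one flat list of numbers, 7 for each row, row after row: the finger opening in mm, from 0 to 93, then the shift along the tool's x, y, z in mm, then the turn, a rotation vector about the tool's x, y, z in degrees. A call has 1 to 8 rows; each row shifts and turns the commanded pose from where the row before left it, along the tool's axes as they then stand; what a row does not reach is not made up. A row lasts 1/10 s, in which the tool goes at most 50 mm and 8.59 degrees, less where a joint would pass 70% of its speed; a pose out of reach is approached as far as the arm can. A call is refused whole if a number of a shift passes 50 or a number of a turn 8.59, either way. A call with a gripper value outside its range is refused whole. The fingers move at their own pace and stop on an object; "grip_force" is the grip in N (left out, the last holds). Time passes only in rows, so rows that do not move let the fingers close. It gives the time, the measured TCP pose, the force, the opening and the grip force at its end, in the units of the state.
- robot.read_state(): the state, without advancing time (a new reading comes with each control period).
- robot.read_camera(name): name is "side" or "top" or "wrist"; returns a dict with "color" (480x640x3 uint8, red, green, blue), "depth" (480x640 float32, m along the optical axis (not along the pixel's ray), 0 where there is no reading), "mtx" (3x3 intrinsics, pixels), "R" (3x3) and "t" (3): a world point X has camera coordinates R X + t. Camera axes: x right, y down, z forward; pixel columns grow to the right and rows downward; lengths in m; the calibration is good to about 2 mm. A picture is of the moment at which its call begins.
- robot.close_job(): hands the job in; it is judged then, once.
The state is a dict: "t": time; "q": joint angles; "dq": joint speeds; "joint_torque": joint torques, N m; "tool_pos": TCP position; "orientation": TCP orientation; "force": force on the tool from outside, world axes, zero at the start; "wrist_torque": the same for the moment, N m; "opening": finger opening in m; "gripper_force": force on a finger pad.
Only numpy, scipy, OpenCV 4.12 (cv2) and the standard library are available. Lean on these libraries where they do the work, as an engineer would, in place of code of your own. Each camera call takes 0.05 s, during which the arm holds its last target. There are 200 camera calls.

## Working session

There is one attempt and no reset: what is moved stays moved. The work goes in short steps, Python scripts to look and compute and a tool call to move; the robot and the scene stay as the last step left them, time stands still between calls to the robot, and variables do not carry over. Pictures are saved under pics/ and viewed, at most 14 in all, crops included, and the job is handed in when it is done.

Besides the shell and the picture viewer there is one more tool, called after "Call:" by a JSON object that holds its "name" and its "arguments". drive_tool: Moves the arm, as the interface text tells. Its arguments: {"type":"object","properties":{"moves":{"type":"array","items":{"type":"number"}},"grip_force":{"type":"number"}},"required":["moves"]}

```bash
ls; mkdir -p pics
cat > h.py <<'E'
import numpy as np, cv2, sys
sys.path.insert(0,'.')
from plant import robot
def cam(n):
    c=robot.read_camera(n); return c
def save(c,f): cv2.imwrite('pics/'+f,c['color'][:,:,::-1])
def cloud(c):
    h,w=c['depth'].shape; v,u=np.mgrid[:h,:w]; K=c['mtx']; d=c['depth']
    P=np.stack([(u-K[0,2])/K[0,0]*d,(v-K[1,2])/K[1,1]*d,d],-1)
    return (P-c['t'])@c['R']
def ray(c,uv,z):
    uv=np.atleast_2d(uv).astype(float); K=c['mtx']
    d=np.c_[(uv[:,0]-K[0,2])/K[0,0],(uv[:,1]-K[1,2])/K[1,1],np.ones(len(uv))]@c['R']
    o=-c['R'].T@c['t']; return o+d*((z-o[2])/d[:,2])[:,None]
E
python3 - <<'E'
from h import *
for n in('top','side'):
    c=cam(n); save(c,n+'0.png'); np.savez(n+'0.npz',**c)
    print(n,(-c['R'].T@c['t']).round(3),c['mtx'][0,0])
s=robot.read_state(); print(s['t'],s['tool_pos'],s['orientation'],s['opening'],s['force'])
E
```

```text
pics
top [ 0.342 -0.009  1.48 ] 590.4100461343066
side [0.159 0.974 0.959] 594.0158272950404
0.1 [ 0.24889072 -0.54572689  0.40378513] [-3.06839670e+00 -6.66518522e-01  3.48523727e-04] 0.09310723962058941 [-0.27828879 -0.19923283  0.04615731]
```

View pics/top0.png

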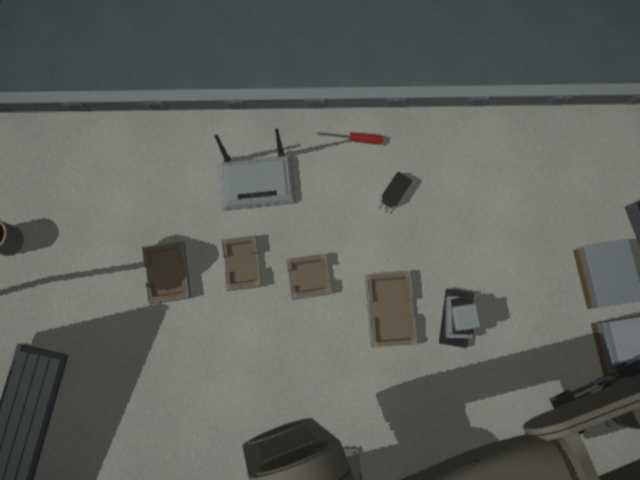

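View pics/side0.png

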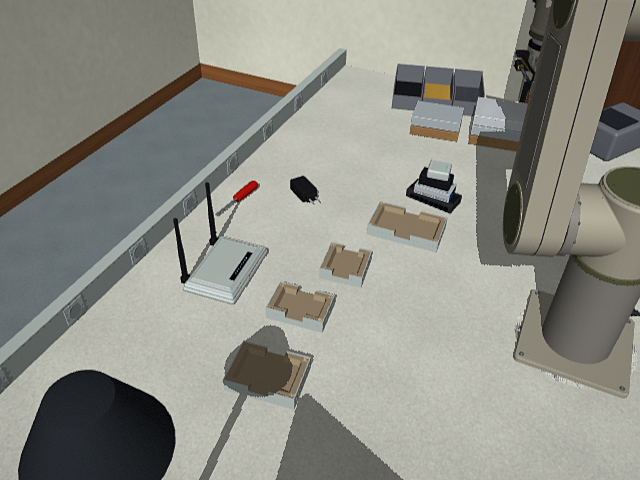

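The top view shows cartons, left to right, for converter (168,272), injector (241,263), pocket (309,276) and switch (391,309). The stack is at (460,318), the adapter at (396,190) and the router at (257,180). The side view agrees.

```bash
cat >> h.py <<'E'
def rect(pts):
    r=cv2.minAreaRect((pts*1000).astype(np.float32)); (x,y),(w,h),a=r
    if w<h: w,h,a=h,w,a+90
    a=(a+90)%180-90
    return np.round([x,y,w,h,a],1)
E
python3 - <<'E'
from h import *
for n in('top','side'):
    c=dict(np.load(n+'0.npz')); P=cloud(c); z=P[...,2]
    print(n,'desk z',np.median(z[(c['depth']>0)&(abs(z)<.02)]))
    ok=(c['depth']>0)&(P[...,0]>.1)&(P[...,0]<.7)&(abs(P[...,1])<.5)
    m=(ok&(z>.010)&(z<.2)).astype(np.uint8)
    k,l,st,_=cv2.connectedComponentsWithStats(m)
    for i in range(1,k):
        if st[i,4]<150: continue
        q=P[l==i]; zz=q[:,2]; print(st[i],rect(q[:,:2]),np.percentile(zz,[5,50,98]).round(4))
        if st[i,0]>430 and n=='top':
            for a,b in((.018,.035),(.04,.06),(.076,.09),(.1,.12)):
                w=(zz>a)&(zz<b); print('   ',a,w.sum(),rect(q[w][:,:2]) if w.sum()>5 else '')
E
```

```text
top desk z 0.0005405625872716393
[ 221  235   40   56 1810] [552.  178.  129.3  86.5   6.6] [0.0138 0.0216 0.036 ]
[ 142  241   49   63 2419] [529.6 365.7 143.6 104.1   8.2] [0.0139 0.0218 0.0364]
[ 286  253   45   47 1652] [516.6  10.3 102.2  98.8   7.8] [0.0138 0.0215 0.0352]
[ 365  271   52   77 3330] [ 433.4 -191.   180.4  109.2    3.4] [0.0137 0.0206 0.0352]
[ 439  289   41   59 1814] [ 411.2 -352.   136.4   70.1   -9.5] [0.0213 0.0561 0.1117]
    0.018 506 [ 410.9 -351.3  135.7   68.   -10.2]
    0.04 338 [ 410.7 -350.3   98.2   61.2   -1.4]
    0.076 202 [ 4.127e+02 -3.492e+02  8.420e+01  5.090e+01  2.000e-01]
    0.1 617 [ 409.  -353.5   58.4   57.3  -83. ]
side desk z 0.0016016079406076878
[ 406  159   56   53 1713] [ 411.6 -352.5  137.7   81.7   -7.8] [0.015  0.0521 0.1114]
[ 367  200   81   51 2392] [ 434.2 -191.8  181.2  117.5    3.1] [0.0143 0.0217 0.0352]
[ 319  241   53   44 1537] [517.7   8.3 108.3 102.6 -82.8] [0.0142 0.0216 0.0349]
[230 273  23  30 161] [695.  179.7 100.5  10.  -90. ] [0.011  0.0171 0.0282]
[ 266  281   69   49 2140] [553.1 175.8 130.2  93.8   6.6] [0.0144 0.0213 0.0347]
[514 289  21  68 257] [103.7   1.9 211.    7.4  90. ] [0.011  0.014  0.0177]
[ 223  340   88   66 3730] [531.  364.  144.5 107.6   7.7] [0.0156 0.0207 0.0342]
```

```bash
cat >> h.py <<'E'
from scipy.spatial.transform import Rotation as Ro
def to(x,y,z,yaw):
    "mm, deg: shift in tool axes and turn (rotvec about tool axes, after the shift) to a downward tool pose"
    s=robot.read_state(); R=Ro.from_rotvec(s['orientation']); p=np.array(s['tool_pos'])*1000
    a=np.radians(yaw); T=Ro.from_matrix([[np.cos(a),np.sin(a),0],[np.sin(a),-np.cos(a),0],[0,0,-1]])
    d=R.inv().apply(np.array([x,y,z])-p); print('t',round(s['t'],2),'shift',d.round(1),'turn',np.degrees((R.inv()*T).as_rotvec()).round(2),'pos',p.round(1),'open',round(s['opening']*1000,1),'F',np.round(s['force'],1))
E
python3 - <<'E'
from h import *
to(409,-353,400,7)
E
```

```text
t 0.1 shift [ 225.6 -108.9    4. ] turn [-9.000e-02  1.000e-02  1.751e+01] pos [ 248.9 -545.7  403.8] open 93.1 F [-0.3 -0.2  0. ]
```

Call:
{"name": "drive_tool", "arguments": {"moves": [93,38,-18,0,0,0,0,93,38,-18,0,0,0,0,93,38,-18,1,0,0,0,93,38,-18,1,0,0,0,93,38,-18,1,0,0,0,93,36,-19,1,0,0,0,93,0,0,0,0,0,8.5,93,0,0,0,0,0,8.5], "grip_force": 15}}

```text
t: 0.9
tool_pos: [0.4102, -0.3515, 0.4002]
orientation: [-3.134, -0.201, 0.001]
force: [0.9, -0.3, -0.1]
opening: 0.0927
gripper_force: 0.0
```

Run:
```python
from h import *
c=cam('wrist'); save(c,'w1.png'); np.savez('w1.npz',**c)
o=-c['R'].T@c['t']; print(o.round(3),c['mtx'][0,0])
P=cloud(c); z=P[...,2]; ok=(c['depth']>0)&(np.hypot(P[...,0]-.41,P[...,1]+.352)<.1)
print('desk',np.median(z[(c['depth']>0)&(abs(z)<.012)]))
for a,b in((.018,.035),(.043,.06),(.076,.09),(.1,.115)):
    w=ok&(z>a)&(z<b); q=P[w]; print(a,w.sum(),rect(q[:,:2]),np.median(q[:,2]))
to(409,-353,271,7)
```

```text
[ 0.486 -0.343  0.379] 352.846023868002
desk -0.0012432565556406976
0.018 2106 [ 415.4 -352.5  135.9   67.7  -10.2] 0.024649389149575367
0.043 909 [ 415.5 -353.2   97.6   60.    -3. ] 0.048638795679728196
0.076 1173 [ 417.5 -351.4   84.3   52.2   -2. ] 0.08048198910169657
0.1 4682 [ 413.6 -355.2   57.    55.9  -82.7] 0.10600032219138542
t 0.95 shift [ -0.9   0.9 129.2] turn [-0.04  0.03 -0.29] pos [ 409.8 -352.1  400.2] open 93.3 F [-0.4 -0.7  0.6]
```

View pics/w1.png

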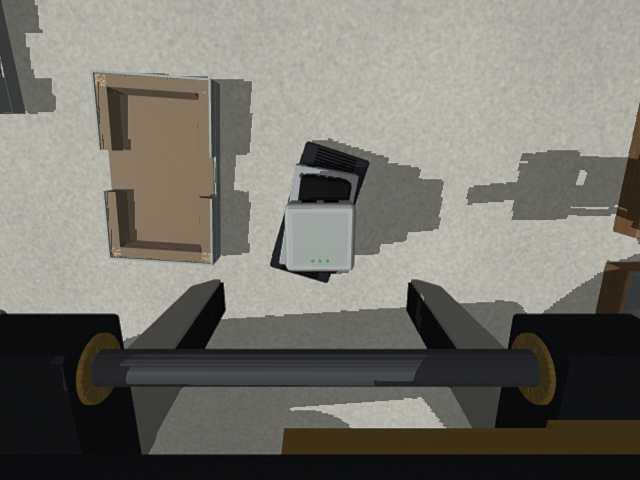

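```bash
cat >> h.py <<'E'
def box(c,x,y,r,a,b):
    P=cloud(c); z=P[...,2]; w=(c['depth']>0)&(np.hypot(P[...,0]-x/1e3,P[...,1]-y/1e3)<r/1e3)&(z>a/1e3)&(z<b/1e3)
    m=w.astype(np.uint8); k,l,st,_=cv2.connectedComponentsWithStats(m); i=1+np.argmax(st[1:,4]); q=P[l==i]
    print(a,st[i,4],rect(q[:,:2]),'z',np.percentile(q[:,2]*1000,[5,50,95]).round(1))
E
python3 - <<'E'
from h import *
c=dict(np.load('w1.npz')); box(c,436,-193,110,10,45)
E
```

```text
10 21650 [ 437.1 -191.8  180.9  109.5    3.6] z [15.5 17.6 30.2]
```

Call:
{"name": "drive_tool", "arguments": {"moves": [93,1,1,40,0,0,0,93,0,0,40,0,0,0,93,0,0,30,0,0,0,93,0,0,18,0,0,0,93,0,0,0,0,0,0]}}

```text
t: 1.45
tool_pos: [0.4091, -0.3528, 0.2689]
orientation: [-3.129, -0.209, 0.007]
force: [-0.8, 0.2, -0.7]
opening: 0.0928
gripper_force: 0.0
```

Call:
{"name": "drive_tool", "arguments": {"moves": [50,0,0,0,0,0,0,50,0,0,0,0,0,0,50,0,0,0,0,0,0,50,0,0,0,0,0,0,50,0,0,0,0,0,0,50,0,0,0,0,0,0], "grip_force": 15}}

```text
t: 2.05
tool_pos: [0.4106, -0.354, 0.2734]
orientation: [3.134, 0.206, 0.001]
force: [-0.8, -0.6, 3.6]
opening: 0.0567
gripper_force: 15.0
```

Run:
```python
from h import *
to(440,10,400,7.8)
```

```text
t 2.05 shift [  76.8 -357.  -126.8] turn [ 0.05 -0.04 -0.28] pos [ 410.6 -354.   273.4] open 56.7 F [-0.8 -0.6  3.6]
```

Call:
{"name": "drive_tool", "arguments": {"moves": [50,0,0,-15,0,0,0,50,0,0,-35,0,0,0,50,0,0,-40,0,0,0,50,0,0,-37,0,0,0]}}

```text
t: 2.45
tool_pos: [0.4103, -0.3536, 0.4022]
orientation: [3.135, 0.206, 0.0]
force: [0.3, -0.3, -0.0]
opening: 0.0568
gripper_force: 15.0
```

Call:
{"name": "drive_tool", "arguments": {"moves": [50,9,-40,0,0,0,0,50,10,-46,0,0,0,0,50,10,-46,0,0,0,0,50,10,-46,0,0,0,0,50,10,-46,0,0,0,0,50,10,-46,0,0,0,0,50,9,-46,0,0,0,0,50,9,-41,0,0,0,0]}}

```text
t: 3.25
tool_pos: [0.4396, 0.0123, 0.401]
orientation: [-3.135, -0.206, -0.002]
force: [0.6, 0.2, -0.2]
opening: 0.0568
gripper_force: 15.0
```

Call:
{"name": "drive_tool", "arguments": {"moves": [50,0,0,0,0,0,0,50,0,0,0,0,0,0]}}

```text
t: 3.45
tool_pos: [0.44, 0.011, 0.4006]
orientation: [3.134, 0.21, 0.001]
force: [0.2, 0.3, -0.5]
opening: 0.0568
gripper_force: 15.0
```

Run:
```python
from h import *
c=cam('wrist'); save(c,'w2.png'); np.savez('w2.npz',**c)
box(c,518,9,75,10,45); box(c,556,176,90,10,45); box(c,470,10,90,150,300)
to(516,10,330,7.8)
```

```text
10 11355 [520.7   9.3 101.2  99.4   7.9] z [15.6 17.8 30.3]
10 14558 [556.2 177.4 128.5  87.7   6.5] z [15.4 17.7 30. ]
150 19189 [446.5  10.8  90.1  50.9 -82.1] z [223.8 233.4 267.9]
t 3.5 shift [75.2 10.  70.4] turn [ 0.04 -0.03 -0.23] pos [440.1  10.1 400.4] open 57.1 F [ 0.2 -0.3 -0.4]
```

View pics/w2.png

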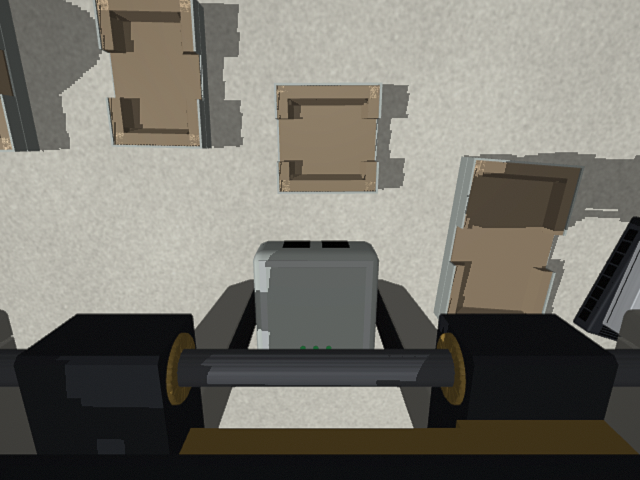

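```bash
cat >> h.py <<'E'
def held(c,zlo,zhi):
    "extent of the held thing in tool axes (mm), relative to TCP"
    s=robot.read_state(); P=cloud(c); q=P[(c['depth']>0)]; q=Ro.from_rotvec(s['orientation']).inv().apply(q-s['tool_pos'])*1000
    w=(abs(q[:,1])<26)&(q[:,0]>-5)&(q[:,0]<80)&(q[:,2]>zlo)&(q[:,2]<zhi); q=q[w]
    print('held',w.sum(),'x',np.percentile(q[:,0],[95,99,99.9]).round(1),'top z',np.percentile(q[:,2],[2,10,50,90]).round(1))
E
python3 - <<'E'
from h import *
c=dict(np.load('w2.npz')); held(c,140,200)
to(517.7,10.3,400,7.9)
E
```

```text
held 9884 x [30.8 31.3 31.6] top z [165.9 166.4 167.3 172.7]
t 3.5 shift [77.  10.   0.4] turn [ 0.04 -0.03 -0.33] pos [440.1  10.1 400.4] open 57.1 F [ 0.2 -0.3 -0.4]
```

Call:
{"name": "drive_tool", "arguments": {"moves": [50,38,5,0,0,0,0,50,39,5,0,0,0,-0.3,50,0,0,48,0,0,0,50,0,0,48,0,0,0,50,0,0,48,0,0,0,50,0,0,20,0,0,0,50,0,0,10,0,0,0,50,0,0,5,0,0,0]}}

```text
t: 4.3
tool_pos: [0.5178, 0.009, 0.2203]
orientation: [3.134, 0.211, -0.001]
force: [0.5, 0.1, -0.4]
opening: 0.0568
gripper_force: 15.0
```

Call:
{"name": "drive_tool", "arguments": {"moves": [50,0,0,3,0,0,0,50,0,0,3,0,0,0,50,0,0,2,0,0,0,50,0,0,0,0,0,0]}}

```text
t: 4.7
tool_pos: [0.5181, 0.0103, 0.2133]
orientation: [3.134, 0.214, 0.002]
force: [0.1, 0.1, -0.3]
opening: 0.057
gripper_force: 15.0
```

Call:
{"name": "drive_tool", "arguments": {"moves": [50,0,0,1.5,0,0,0,50,0,0,1,0,0,0,50,0,0,0,0,0,0]}}

```text
t: 5.0
tool_pos: [0.5177, 0.0104, 0.2101]
orientation: [-3.134, -0.214, 0.0]
force: [0.6, 0.5, 0.1]
opening: 0.057
gripper_force: 15.0
```

Call:
{"name": "drive_tool", "arguments": {"moves": [50,0,0,1,0,0,0,50,0,0,0,0,0,0]}}

```text
t: 5.2
tool_pos: [0.5179, 0.0103, 0.2095]
orientation: [-3.134, -0.214, -0.0]
force: [-0.9, 0.7, 2.9]
opening: 0.0568
gripper_force: 15.0
```

Call:
{"name": "drive_tool", "arguments": {"moves": [62,0,0,0,0,0,0,75,0,0,0,0,0,0,80,0,0,0,0,0,0,80,0,0,0,0,0,0,80,0,0,-25,0,0,0,80,0,0,-45,0,0,0,93,0,0,-48,0,0,0,93,0,0,-48,0,0,0]}}

```text
t: 6.0
tool_pos: [0.5174, 0.0103, 0.3767]
orientation: [-3.134, -0.214, 0.001]
force: [0.3, 0.6, -0.7]
opening: 0.0908
gripper_force: 0.0
```

Run:
```python
from h import *
to(411,-352,400,-2)
```

```text
t 6.0 shift [-154.6  344.5  -23.2] turn [-0.01  0.04  9.81] pos [517.4  10.3 376.7] open 90.8 F [ 0.3  0.6 -0.7]
```

Call:
{"name": "drive_tool", "arguments": {"moves": [93,-19,43,-3,0,0,0,93,-19,43,-3,0,0,0,93,-19,43,-3,0,0,0,93,-19,43,-3,0,0,0,93,-19,43,-3,0,0,0,93,-19,43,-3,0,0,0,93,-20,43,-3,0,0,0,93,-20,43,-3,0,0,0]}}

```text
t: 6.8
tool_pos: [0.411, -0.3532, 0.3995]
orientation: [3.134, 0.214, 0.001]
force: [0.8, -0.4, 1.0]
opening: 0.0931
gripper_force: 0.0
```

Call:
{"name": "drive_tool", "arguments": {"moves": [93,0,0,0,0,0,5,93,0,0,0,0,0,4.8,93,0,0,0,0,0,0,93,0,0,0,0,0,0]}}

```text
t: 7.2
tool_pos: [0.412, -0.3513, 0.3991]
orientation: [-3.141, 0.05, 0.0]
force: [0.2, 0.0, -0.9]
opening: 0.0932
gripper_force: 0.0
```

Run:
```python
from h import *
c=cam('wrist'); save(c,'w3.png'); np.savez('w3.npz',**c)
for a,b in((18,35),(43,60),(72,95)): box(c,413,-353,90,a,b)
t=cam('top'); box(t,516,10,75,24,60); box(t,516,10,40,37,60)
to(411,-352,246,-2)
cv2.imwrite('pics/m3.png',np.hstack([c['color'][100:300,200:420],np.pad(cv2.resize(t['color'][240:310,270:350],None,fx=2.5,fy=2.5),((0,25),(0,0),(0,0)))])[:,:,::-1])
```

```text
18 1549 [ 451.4 -359.1   67.3   62.8   79.8] z [22.8 24.7 26.2]
43 1609 [ 415.4 -353.5   97.7   59.6   -3. ] z [47.3 48.7 50.1]
72 4706 [ 4.172e+02 -3.550e+02  8.480e+01  4.410e+01 -3.000e-01] z [78.5 80.6 81.8]
24 872 [527.1  11.8  98.6  80.9 -82.7] z [25.9 40.3 47.4]
37 511 [515.7  10.8  57.   56.7   7.8] z [38.6 43.5 48.2]
t 7.3 shift [ -1.1   0.9 153.2] turn [ 0.   -0.    0.16] pos [ 412.2 -351.1  399.2] open 92.8 F [-0.7 -0.2 -0.6]
```

View pics/m3.png

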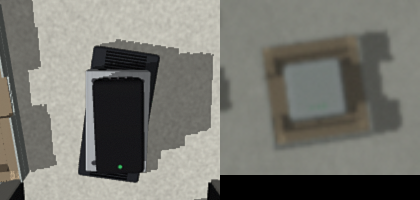

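The left crop shows the injector on top of the stack, centred near (118,122) in the crop. The right crop shows the pocket router centred in its recess near (315,90), and its measured top height of about 43 mm means it lies flat.

Run:
```python
from h import *
to(413.7,-353.9,240,-0.3)
```

```text
t 7.3 shift [  1.6   2.8 159.2] turn [ 0.   -0.   -1.54] pos [ 412.2 -351.1  399.2] open 92.8 F [-0.7 -0.2 -0.6]
```

Call:
{"name": "drive_tool", "arguments": {"moves": [93,1.6,2.8,40,0,0,-1.5,93,0,0,40,0,0,0,93,0,0,40,0,0,0,93,0,0,25,0,0,0,93,0,0,9,0,0,0,93,0,0,5,0,0,0,93,0,0,0,0,0,0,93,0,0,0,0,0,0]}}

```text
t: 8.1
tool_pos: [0.4142, -0.3548, 0.2421]
orientation: [3.139, -0.013, 0.003]
force: [-0.0, -0.7, 0.2]
opening: 0.093
gripper_force: 0.0
```

Call:
{"name": "drive_tool", "arguments": {"moves": [60,0,0,0,0,0,0,45,0,0,0,0,0,0,35,0,0,0,0,0,0,35,0,0,0,0,0,0,35,0,0,0,0,0,0,35,0,0,0,0,0,0,35,0,0,0,0,0,0,35,0,0,0,0,0,0], "grip_force": 20}}

```text
t: 8.9
tool_pos: [0.4135, -0.3543, 0.2402]
orientation: [-3.141, 0.013, 0.0]
force: [-0.5, 0.1, 0.2]
opening: 0.0437
gripper_force: 20.0
```

Run:
```python
from h import *
to(475,176.5,400,6.5)
```

```text
t 8.9 shift [  57.  -531.3 -159.8] turn [-0.01  0.   -6.99] pos [ 413.5 -354.3  240.2] open 43.7 F [-0.5  0.1  0.2]
```

Call:
{"name": "drive_tool", "arguments": {"moves": [35,0,0,-15,0,0,0,35,0,0,-35,0,0,0,35,0,0,-40,0,0,0,35,0,0,-40,0,0,0,35,2,-25,-30,0,0,0,35,5,-45,0,0,0,0,35,5,-49,0,0,0,0,35,5,-49,0,0,0,0]}}

```text
t: 9.7
tool_pos: [0.4316, -0.185, 0.4015]
orientation: [3.141, -0.015, 0.002]
force: [1.7, 0.4, -3.2]
opening: 0.0439
gripper_force: 20.0
```

Call:
{"name": "drive_tool", "arguments": {"moves": [35,5,-49,0,0,0,0,35,5,-49,0,0,0,0,35,5,-49,0,0,0,0,35,5,-49,0,0,0,0,35,5,-49,0,0,0,0,35,5,-49,0,0,0,0,35,5,-44,0,0,0,-3.5,35,5,-25,0,0,0,-3.5]}}

```text
t: 10.5
tool_pos: [0.4729, 0.1796, 0.4013]
orientation: [-3.135, -0.186, -0.001]
force: [-0.6, -0.3, -2.1]
opening: 0.0437
gripper_force: 20.0
```

Call:
{"name": "drive_tool", "arguments": {"moves": [35,0,0,0,0,0,0,35,0,0,0,0,0,0]}}

```text
t: 10.7
tool_pos: [0.4732, 0.1768, 0.4007]
orientation: [3.136, 0.18, -0.0]
force: [0.4, 0.3, -1.7]
opening: 0.044
gripper_force: 20.0
```

Run:
```python
from h import *
c=cam('wrist'); save(c,'w4.png'); np.savez('w4.npz',**c)
box(c,556,176,90,10,45); held(c,130,200); box(c,532,362,100,10,45)
to(553,178,400,6.5)
```

```text
10 12706 [555.8 177.2 128.3  86.2   6.6] z [15.6 17.9 30.4]
held 14428 x [45.5 46.2 46.8] top z [136.  157.8 159.5 162.6]
10 17572 [533.6 364.8 142.4 103.8   8.2] z [15.5 17.7 30.2]
t 10.75 shift [79.4  7.1  0.6] turn [ 0.03  0.   -0.02] pos [473.3 176.1 400.6] open 43.8 F [-0.5 -0.3 -2.4]
```

View pics/w4.png

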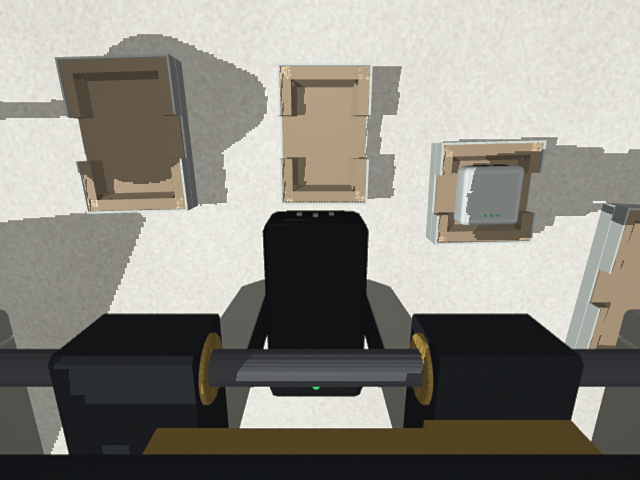

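Run:
```python
from h import *
to(551.8,177.7,215,6.6)
```

```text
t 10.75 shift [ 78.2   7.2 185.6] turn [ 0.03  0.   -0.12] pos [473.3 176.1 400.6] open 43.8 F [-0.5 -0.3 -2.4]
```

Call:
{"name": "drive_tool", "arguments": {"moves": [35,39,3.6,0,0,0,0,35,39,3.6,0,0,0,0,35,0,0,48,0,0,0,35,0,0,48,0,0,0,35,0,0,48,0,0,0,35,0,0,28,0,0,0,35,0,0,10,0,0,0,35,0,0,4,0,0,0]}}

```text
t: 11.55
tool_pos: [0.5517, 0.177, 0.2137]
orientation: [3.136, 0.175, -0.002]
force: [0.1, 0.1, -1.5]
opening: 0.044
gripper_force: 20.0
```

Call:
{"name": "drive_tool", "arguments": {"moves": [35,0,0,3,0,0,0,35,0,0,2,0,0,0,35,0,0,0,0,0,0]}}

```text
t: 11.85
tool_pos: [0.5525, 0.1783, 0.2109]
orientation: [-3.136, -0.178, -0.004]
force: [1.2, 0.2, -1.8]
opening: 0.0438
gripper_force: 20.0
```

Call:
{"name": "drive_tool", "arguments": {"moves": [35,0,0,1.5,0,0,0,35,0,0,0,0,0,0]}}

```text
t: 12.05
tool_pos: [0.552, 0.1783, 0.2083]
orientation: [-3.136, -0.179, -0.001]
force: [0.4, 0.4, -1.8]
opening: 0.044
gripper_force: 20.0
```

Call:
{"name": "drive_tool", "arguments": {"moves": [35,0,0,1,0,0,0,35,0,0,0,0,0,0]}}

```text
t: 12.25
tool_pos: [0.552, 0.1783, 0.2082]
orientation: [-3.136, -0.179, -0.001]
force: [-6.1, -3.1, 7.5]
opening: 0.0437
gripper_force: 20.0
```

Call:
{"name": "drive_tool", "arguments": {"moves": [46,0,0,0,0,0,0,52,0,0,0,0,0,0,60,0,0,0,0,0,0,66,0,0,0,0,0,0,70,0,0,0,0,0,0,70,0,0,-25,0,0,0,70,0,0,-45,0,0,0,80,0,0,-45,0,0,0]}}

```text
t: 13.05
tool_pos: [0.5512, 0.178, 0.3219]
orientation: [3.136, 0.178, -0.004]
force: [0.5, 0.2, 1.3]
opening: 0.0745
gripper_force: 0.0
```

Run:
```python
from h import *
to(411,-352,400,-3)
```

```text
t 13.05 shift [-199.6  510.7  -77.4] turn [0.03 0.16 9.51] pos [551.2 178.  321.9] open 74.5 F [0.5 0.2 1.3]
```

Call:
{"name": "drive_tool", "arguments": {"moves": [93,-10,25,-30,0,0,0,93,-16,43,-30,0,0,0,93,-17,44,-17,0,0,0,93,-17,45,0,0,0,0,93,-17,45,0,0,0,0,93,-17,45,0,0,0,0,93,-17,45,0,0,0,0,93,-17,45,0,0,0,0]}}

```text
t: 13.85
tool_pos: [0.4629, -0.1688, 0.3963]
orientation: [3.136, 0.179, 0.001]
force: [0.7, -0.2, 1.3]
opening: 0.093
gripper_force: 0.0
```

Call:
{"name": "drive_tool", "arguments": {"moves": [93,-18,45,0,0,0,0,93,-18,45,0,0,0,0,93,-18,45,0,0,0,0,93,-18,39,0,0,0,0,93,0,0,0,0,0,4.7,93,0,0,0,0,0,4.8,93,0,0,0,0,0,0,93,0,0,0,0,0,0]}}

```text
t: 14.65
tool_pos: [0.412, -0.3481, 0.396]
orientation: [-3.141, 0.078, 0.0]
force: [-0.0, 0.1, -0.5]
opening: 0.0931
gripper_force: 0.0
```

Run:
```python
from h import *
c=cam('wrist'); np.savez('w5.npz',**c)
for a,b in((18,35),(43,60)): box(c,414,-353,90,a,b)
t=cam('top'); box(t,552,178,50,37,60); box(t,516,10,40,37,60)
to(411.7,-352.4,215,-3)
```

```text
18 1546 [ 449.6 -359.4   66.2   65.9  -10.2] z [22.8 24.6 26. ]
43 6363 [ 415.7 -353.2   96.9   60.    -3. ] z [47.5 48.8 50. ]
37 621 [551.5 178.6  85.6  45.1   6.9] z [44.2 50.2 55.8]
37 518 [515.5  10.7  56.9  56.9   8. ] z [38.5 43.3 48.4]
t 14.75 shift [ -0.3   4.5 181.1] turn [ 0.01 -0.    0.16] pos [ 412.2 -347.9  396.1] open 93.0 F [ 0.1  0.3 -0.1]
```

Call:
{"name": "drive_tool", "arguments": {"moves": [93,0,4.5,40,0,0,0,93,0,0,45,0,0,0,93,0,0,45,0,0,0,93,0,0,32,0,0,0,93,0,0,12,0,0,0,93,0,0,7,0,0,0,93,0,0,0,0,0,0,93,0,0,0,0,0,0]}}

```text
t: 15.55
tool_pos: [0.4126, -0.3534, 0.2171]
orientation: [3.138, -0.081, 0.004]
force: [-1.4, -0.1, 0.3]
opening: 0.0927
gripper_force: 0.0
```

Call:
{"name": "drive_tool", "arguments": {"moves": [70,0,0,0,0,0,0,55,0,0,0,0,0,0,50,0,0,0,0,0,0,50,0,0,0,0,0,0,50,0,0,0,0,0,0,50,0,0,0,0,0,0,50,0,0,0,0,0,0], "grip_force": 25}}

```text
t: 16.25
tool_pos: [0.4118, -0.3527, 0.2152]
orientation: [-3.141, 0.082, -0.0]
force: [-0.1, 0.7, 2.7]
opening: 0.0599
gripper_force: 25.0
```

Run:
```python
from h import *
to(450,353,400,8.2)
```

```text
t 16.25 shift [   1.4 -706.7 -184.8] turn [ -0.    -0.   -11.18] pos [ 411.8 -352.7  215.2] open 59.9 F [-0.1  0.7  2.7]
```

Call:
{"name": "drive_tool", "arguments": {"moves": [50,0,0,-15,0,0,0,50,0,0,-35,0,0,0,50,0,0,-45,0,0,0,50,0,0,-45,0,0,0,50,0,-20,-35,0,0,0,50,0,-40,-10,0,0,0,50,0,-46,0,0,0,0,50,0,-49,0,0,0,0]}}

```text
t: 17.05
tool_pos: [0.4195, -0.1967, 0.4016]
orientation: [3.14, -0.084, 0.003]
force: [1.6, 1.4, -2.4]
opening: 0.0598
gripper_force: 25.0
```

Call:
{"name": "drive_tool", "arguments": {"moves": [50,0,-49,0,0,0,0,50,0,-49,0,0,0,0,50,0,-49,0,0,0,0,50,0,-49,0,0,0,0,50,0,-49,0,0,0,0,50,0,-49,0,0,0,0,50,0,-49,0,0,0,0,50,0,-49,0,0,0,0]}}

```text
t: 17.85
tool_pos: [0.4397, 0.1956, 0.401]
orientation: [-3.14, 0.082, -0.001]
force: [1.6, 0.1, -1.7]
opening: 0.0595
gripper_force: 25.0
```

Call:
{"name": "drive_tool", "arguments": {"moves": [50,0,-49,0,0,0,0,50,0,-46,0,0,0,0,50,0,-40,0,0,0,0,50,0,-25,0,0,0,0,50,0,0,0,0,0,-5.6,50,0,0,0,0,0,-5.6,50,0,0,0,0,0,0,50,0,0,0,0,0,0]}}

```text
t: 18.65
tool_pos: [0.4485, 0.3532, 0.4004]
orientation: [3.134, 0.22, -0.0]
force: [0.6, -0.9, -2.2]
opening: 0.0597
gripper_force: 25.0
```

Run:
```python
from h import *
c=cam('wrist'); save(c,'w6.png'); np.savez('w6.npz',**c)
box(c,533,364,100,10,45); held(c,140,200)
to(530,365,400,8.2)
```

```text
10 15649 [539.5 365.6 130.2 102.3   8.1] z [15.6 17.4 30. ]
held 15677 x [52.1 52.4 53.1] top z [165.2 165.7 166.5 167.4]
t 18.7 shift [82.3 -0.3  0.4] turn [-0.   -0.   -0.16] pos [448.6 353.2 400.4] open 59.9 F [ 0.4 -0.3 -2.2]
```

View pics/w6.png

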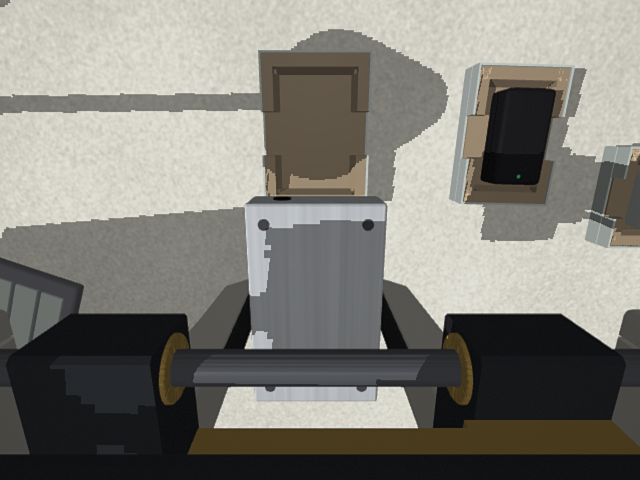

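Run:
```python
from h import *
to(529.7,365.1,214,8.2)
```

```text
t 18.7 shift [ 82.   -0.5 186.4] turn [-0.   -0.   -0.16] pos [448.6 353.2 400.4] open 59.9 F [ 0.4 -0.3 -2.2]
```

Call:
{"name": "drive_tool", "arguments": {"moves": [50,41,0,0,0,0,-0.1,50,41,-0.5,0,0,0,0,50,0,0,48,0,0,0,50,0,0,48,0,0,0,50,0,0,48,0,0,0,50,0,0,28,0,0,0,50,0,0,10,0,0,0,50,0,0,4,0,0,0]}}

```text
t: 19.5
tool_pos: [0.5296, 0.3653, 0.2133]
orientation: [3.133, 0.225, -0.003]
force: [-0.2, -0.1, -2.1]
opening: 0.0599
gripper_force: 25.0
```

Call:
{"name": "drive_tool", "arguments": {"moves": [50,0,0,3,0,0,0,50,0,0,2,0,0,0,50,0,0,0,0,0,0]}}

```text
t: 19.8
tool_pos: [0.5304, 0.366, 0.2109]
orientation: [-3.132, -0.227, -0.004]
force: [-0.0, 0.6, -1.2]
opening: 0.0597
gripper_force: 25.0
```

Call:
{"name": "drive_tool", "arguments": {"moves": [50,0,0,1,0,0,0,50,0,0,0,0,0,0]}}

```text
t: 20.0
tool_pos: [0.5299, 0.3658, 0.2088]
orientation: [-3.133, -0.228, -0.001]
force: [0.3, -0.8, -1.6]
opening: 0.0602
gripper_force: 25.0
```

Call:
{"name": "drive_tool", "arguments": {"moves": [50,0,0,1.2,0,0,0,50,0,0,0,0,0,0]}}

```text
t: 20.2
tool_pos: [0.53, 0.3658, 0.2073]
orientation: [-3.133, -0.228, -0.001]
force: [0.7, 0.8, 0.1]
opening: 0.0596
gripper_force: 25.0
```

Call:
{"name": "drive_tool", "arguments": {"moves": [50,0,0,0.5,0,0,0,50,0,0,0,0,0,0]}}

```text
t: 20.4
tool_pos: [0.53, 0.3658, 0.2073]
orientation: [-3.133, -0.228, -0.001]
force: [-0.7, -1.3, 4.6]
opening: 0.0599
gripper_force: 25.0
```

Call:
{"name": "drive_tool", "arguments": {"moves": [62,0,0,0,0,0,0,70,0,0,0,0,0,0,78,0,0,0,0,0,0,82,0,0,0,0,0,0,82,0,0,0,0,0,0,82,0,0,-25,0,0,0,82,0,0,-45,0,0,0,82,0,0,-45,0,0,0]}}

```text
t: 21.2
tool_pos: [0.5292, 0.3654, 0.3213]
orientation: [3.132, 0.228, -0.004]
force: [1.1, -0.3, 0.1]
opening: 0.082
gripper_force: 0.0
```

Run:
```python
from h import *
to(409,-351,396,-10.2)
```

```text
t 21.2 shift [-222.7  691.5  -73.4] turn [ 0.08  0.14 18.51] pos [529.2 365.4 321.3] open 82.0 F [ 1.1 -0.3  0.1]
```

Call:
{"name": "drive_tool", "arguments": {"moves": [93,-6,20,-30,0,0,0,93,-12,40,-25,0,0,0,93,-15,46,-17,0,0,0,93,-15,46,0,0,0,0,93,-15,47,0,0,0,0,93,-15,47,0,0,0,0,93,-15,47,0,0,0,0,93,-15,47,0,0,0,0]}}

```text
t: 22.0
tool_pos: [0.4714, 0.0131, 0.3931]
orientation: [3.133, 0.228, 0.001]
force: [1.7, -0.8, 0.6]
opening: 0.093
gripper_force: 0.0
```

Call:
{"name": "drive_tool", "arguments": {"moves": [93,-15,47,0,0,0,0,93,-15,47,0,0,0,0,93,-15,47,0,0,0,0,93,-15,47,0,0,0,0,93,-15,47,0,0,0,0,93,-14,46,0,0,0,0,93,-12,40,0,0,0,0,93,-10,29,0,0,0,0]}}

```text
t: 22.8
tool_pos: [0.412, -0.3501, 0.3929]
orientation: [3.133, 0.225, 0.0]
force: [0.4, 0.5, 0.4]
opening: 0.0929
gripper_force: 0.0
```

Call:
{"name": "drive_tool", "arguments": {"moves": [93,0,0,0,0,0,6.2,93,0,0,0,0,0,6.2,93,0,0,0,0,0,6.1,93,0,0,0,0,0,0,93,0,0,0,0,0,0]}}

```text
t: 23.3
tool_pos: [0.413, -0.3475, 0.3929]
orientation: [-3.13, 0.274, 0.0]
force: [0.6, -0.6, -0.2]
opening: 0.0931
gripper_force: 0.0
```

Run:
```python
from h import *
c=cam('wrist'); save(c,'w7.png'); np.savez('w7.npz',**c)
box(c,414,-352,90,12,40)
t=cam('top'); box(t,530,365,58,37,60); box(t,411,-352,90,15,35);box(t,552,178,50,37,60)
to(411.5,-351.8,190,-10.2)
```

```text
12 8659 [ 415.8 -353.1  135.2   67.   -10.4] z [23.3 24.7 26. ]
37 942 [528.5 367.   99.7  63.7   7.7] z [38.3 43.  47.8]
15 86 [ 387.4 -318.5   40.5   18.7  -42.9] z [18.6 24.5 30.2]
37 626 [551.5 178.6  86.1  44.9   6.7] z [43.9 50.1 55.6]
t 23.4 shift [ -0.7   4.5 203. ] turn [ 0.   -0.    0.16] pos [ 413.  -347.5  393. ] open 93.0 F [-0.5  0.9  0.3]
```

View pics/w7.png

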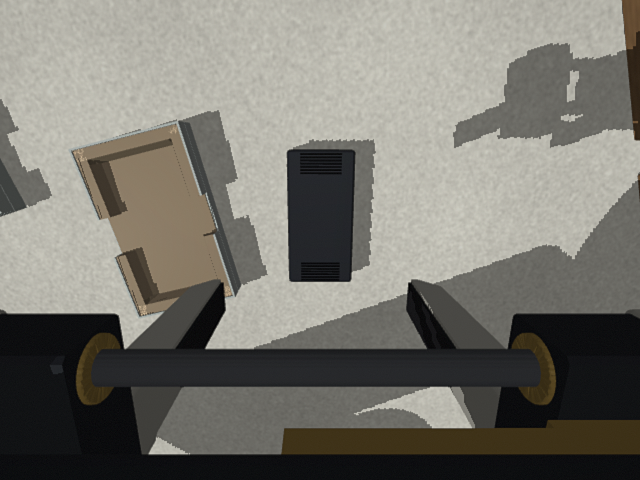

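Call:
{"name": "drive_tool", "arguments": {"moves": [93,0,4.5,40,0,0,0.2,93,0,0,45,0,0,0,93,0,0,45,0,0,0,93,0,0,40,0,0,0,93,0,0,22,0,0,0,93,0,0,11,0,0,0,93,0,0,0,0,0,0,93,0,0,0,0,0,0]}}

```text
t: 24.2
tool_pos: [0.4128, -0.3525, 0.1913]
orientation: [3.128, -0.283, 0.002]
force: [0.6, -0.6, 1.4]
opening: 0.093
gripper_force: 0.0
```

Call:
{"name": "drive_tool", "arguments": {"moves": [75,0,0,0,0,0,0,60,0,0,0,0,0,0,55,0,0,0,0,0,0,55,0,0,0,0,0,0,55,0,0,0,0,0,0,55,0,0,0,0,0,0], "grip_force": 30}}

```text
t: 24.8
tool_pos: [0.4124, -0.3522, 0.1905]
orientation: [3.128, -0.284, 0.001]
force: [-1.5, 0.5, 4.8]
opening: 0.0658
gripper_force: 30.0
```

Run:
```python
from h import *
to(350,-197,400,3.5)
```

```text
t 24.8 shift [ -89.2 -141.3 -209.7] turn [  0.03  -0.03 -13.89] pos [ 412.4 -352.2  190.5] open 65.8 F [-1.5  0.5  4.8]
```

Call:
{"name": "drive_tool", "arguments": {"moves": [55,0,0,-15,0,0,0,55,0,0,-35,0,0,0,55,0,0,-45,0,0,0,55,0,0,-45,0,0,0,55,0,0,-40,0,0,0,55,-10,-20,-20,0,0,0,55,-25,-38,-10,0,0,0,55,-25,-38,0,0,0,0]}}

```text
t: 25.6
tool_pos: [0.37, -0.246, 0.4025]
orientation: [3.127, -0.286, 0.004]
force: [0.4, 0.8, -1.6]
opening: 0.0656
gripper_force: 30.0
```

Call:
{"name": "drive_tool", "arguments": {"moves": [55,-20,-30,0,0,0,0,55,-9,-15,0,0,0,-3,55,0,0,0,0,0,-5.5,55,0,0,0,0,0,-5.4,55,0,0,0,0,0,0,55,0,0,0,0,0,0]}}

```text
t: 26.2
tool_pos: [0.3499, -0.1971, 0.4001]
orientation: [-3.14, -0.092, -0.0]
force: [-0.9, -0.5, -2.5]
opening: 0.0656
gripper_force: 30.0
```

Run:
```python
from h import *
c=cam('wrist'); save(c,'w8.png'); np.savez('w8.npz',**c)
box(c,437,-192,110,10,45); held(c,140,200)
to(433,-191,400,3.5)
```

```text
10 15380 [ 471.3 -189.8  112.9  108.3    3.4] z [15.5 17.3 30. ]
held 21035 x [68.3 70.8 70.9] top z [164.4 164.8 165.6 166.5]
t 26.25 shift [83.3 -1.4  0.1] turn [-0.    0.   -0.14] pos [ 349.9 -197.2  400.1] open 65.8 F [ 0.7 -1.1 -2.5]
```

View pics/w8.png

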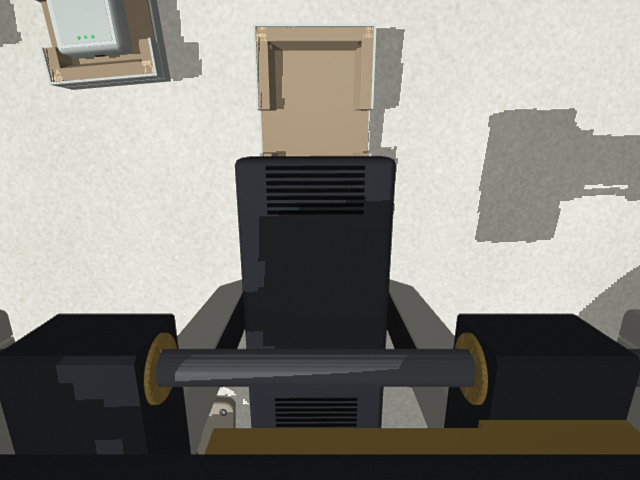

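Run:
```python
from h import *
to(434.1,-191.2,214,3.5)
```

```text
t 26.25 shift [ 84.4  -1.1 186.1] turn [-0.    0.   -0.14] pos [ 349.9 -197.2  400.1] open 65.8 F [ 0.7 -1.1 -2.5]
```

Call:
{"name": "drive_tool", "arguments": {"moves": [55,42,-0.5,0,0,0,-0.1,55,42,-0.6,0,0,0,0,55,0,0,48,0,0,0,55,0,0,48,0,0,0,55,0,0,48,0,0,0,55,0,0,28,0,0,0,55,0,0,10,0,0,0,55,0,0,4,0,0,0]}}

```text
t: 27.05
tool_pos: [0.4336, -0.1909, 0.2131]
orientation: [-3.139, -0.097, 0.003]
force: [0.8, 0.3, -1.3]
opening: 0.0657
gripper_force: 30.0
```

Call:
{"name": "drive_tool", "arguments": {"moves": [55,0,0,2,0,0,0,55,0,0,2,0,0,0,55,0,0,0,0,0,0]}}

```text
t: 27.35
tool_pos: [0.4345, -0.1914, 0.2114]
orientation: [3.139, 0.099, 0.003]
force: [-0.5, -0.9, -2.8]
opening: 0.0657
gripper_force: 30.0
```

Call:
{"name": "drive_tool", "arguments": {"moves": [55,0,0,1,0,0,0,55,0,0,0,0,0,0]}}

```text
t: 27.55
tool_pos: [0.4341, -0.1911, 0.2095]
orientation: [3.14, 0.099, 0.001]
force: [-0.6, 0.2, -2.9]
opening: 0.0658
gripper_force: 30.0
```

Call:
{"name": "drive_tool", "arguments": {"moves": [55,0,0,0.8,0,0,0,55,0,0,0,0,0,0]}}

```text
t: 27.75
tool_pos: [0.434, -0.1911, 0.2085]
orientation: [3.14, 0.099, 0.001]
force: [0.0, -0.1, -0.8]
opening: 0.0658
gripper_force: 30.0
```

Call:
{"name": "drive_tool", "arguments": {"moves": [55,0,0,0.5,0,0,0,55,0,0,0,0,0,0]}}

```text
t: 27.95
tool_pos: [0.4341, -0.1911, 0.2084]
orientation: [3.14, 0.099, 0.001]
force: [-1.8, 2.6, 6.3]
opening: 0.0657
gripper_force: 30.0
```

Contact; release and back off, keeping clear of the pictures.

Call:
{"name": "drive_tool", "arguments": {"moves": [68,0,0,0,0,0,0,76,0,0,0,0,0,0,84,0,0,0,0,0,0,86,0,0,0,0,0,0,86,0,0,0,0,0,0,86,0,0,-25,0,0,0,86,0,0,-45,0,0,0,86,0,0,-45,0,0,0]}}

```text
t: 28.75
tool_pos: [0.4332, -0.1906, 0.323]
orientation: [-3.139, -0.099, 0.003]
force: [0.4, -0.5, 0.6]
opening: 0.0862
gripper_force: 0.0
```

Call:
{"name": "drive_tool", "arguments": {"moves": [86,0,0,-45,0,0,0,86,0,30,-35,0,0,0,86,0,48,0,0,0,0,86,0,48,0,0,0,0,86,0,48,0,0,0,0,86,0,40,0,0,0,0,86,0,0,0,0,0,0]}}

```text
t: 29.45
tool_pos: [0.4464, -0.4087, 0.4011]
orientation: [-3.14, -0.093, 0.003]
force: [-0.1, -0.3, -1.1]
opening: 0.0863
gripper_force: 0.0
```

Run:
```python
from h import *
t=cam('top'); box(t,433,-191,75,37,60); box(t,530,365,58,37,60); box(t,552,178,50,37,60); box(t,516,10,40,37,60)
s=cam('side'); box(s,433,-191,75,37,60); box(s,530,365,58,37,60); box(s,552,178,50,37,60); box(s,516,10,40,37,60)
cv2.imwrite('pics/f.png',np.vstack([cv2.resize(t['color'][130:360,130:470],None,fx=1.7,fy=1.25),cv2.resize(s['color'][140:420,200:540],None,fx=1.7,fy=1.1)])[:,:,::-1])
to(0,0,0,0)
```

```text
37 1528 [ 432.6 -190.1  135.5   67.1    3.6] z [39.3 44.  49. ]
37 933 [528.7 365.3  99.2  62.2   8.4] z [38.1 42.7 47.5]
37 624 [551.9 178.5  85.9  44.2   6.3] z [44.1 50.1 54.9]
37 513 [515.4  10.7  56.7  56.3 -82.2] z [38.3 43.3 48.6]
37 1014 [ 433.7 -191.3  136.3   74.1    4.1] z [39.6 45.4 48.6]
37 1415 [530.4 363.8 100.   64.5   7.7] z [39.2 42.9 45.8]
37 735 [551.3 179.   84.9  48.6   8.4] z [39.8 50.2 54.1]
37 440 [516.3   9.9  60.   57.5 -81. ] z [38.8 44.  47.5]
t 29.55 shift [-421.  -431.3  402.7] turn [-0.08  0.05  3.51] pos [ 447.  -405.3  401.7] open 86.0 F [-0.1  0.9  0.3]
```

View pics/f.png

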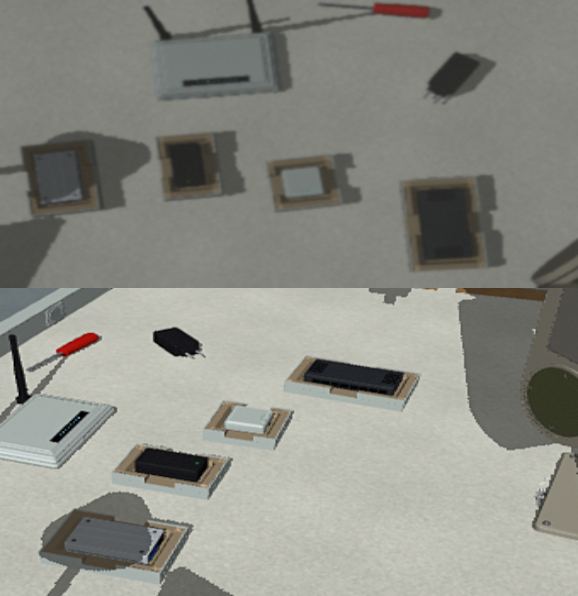

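All four units lie flat and centred in their recesses: in the top view, converter (60,178), injector (188,166), pocket router (303,183) and switch (445,223). The router and adapter haven't moved.

```bash
python3 -c "
from h import *
print(robot.close_job())"
```

```text
the job is handed in; nothing more can be done
None
```

The four units were taken off the stack from the top, set flat in their own carton recesses and released; the desk's router and the adapter were left untouched, and the job was handed in at about 30 s of the 122 s allowed.

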